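# Index the decorating turntable to the next panel

### The arm

A 6-joint arm with a two-finger parallel gripper is mounted at the origin on the work surface. World frame = base frame: x ahead of the robot, y to its left, z up, the work surface at z = 0. Lengths are in m, angles in rad, forces in N, time in s.
With the tool pointing down it reaches from about 0.225 to 0.875 m from the base axis. Payload 3.4 kg.
Tool frame: the origin (TCP) lies at the very end of the fingers, on their centre line; the grasp point (between the pads) lies 19 mm behind it; z points along the fingers, y is the line along which they close (so a half turn about z gives the same grasp; the last joint's range is limited). The gripper opens to 85 mm and grips with 20 to 120 N. Pads are 22 mm wide; open, the fingers measure 114 mm over their backs; the gripper's body (76 mm by 85 mm) begins 54 mm behind the grasp point. The pads swing forward as they close: fully open they stand 13 mm farther back than shut.
Start: joints at [1.188, 0.276, 1.505, -0, 1.361, -0.121], TCP at [0.149, 0.555, 0.231] pointing down, gripper open.
Joint ranges: [-2.89, 2.89], [-0.75, 2.08], [0.22, 2.7], [-1.18, 4.32], [0.11, 2.71], [-2.7, 2.7]. Speed limits (rad/s): [2.57, 2.57, 3.14, 3.14, 3.14, 3.14].

### API

Orientations are given as a unit quaternion [w, x, y, z].
In Python, from rig import readout, vision, manip gives the robot as it stands.
- The arm moves only by the shell command python3 -m handwheel 'ROWS' [FORCE]. ROWS is JSON, a list of rows, each a list of 3 entries, a list of its own where there are three numbers: the shift along the tool's x, y, z in mm, then the turn, a rotation vector about the tool's x, y, z in units of 6 degrees (1.0 is 6 degrees), then the closure, from -1 (fully open) to 1 (shut), so that 0 is half open. A call has 1 to 20 rows; each row shifts and turns the commanded pose from where the row before left it, along the tool's axes as they then stand; what a row does not reach is not made up. A row lasts 1/8 s, in which the tool goes at most 62.5 mm and 10.7 degrees, less where a joint would pass 70% of its speed; a pose out of reach is approached as far as the arm can. A call is refused whole if a number of a shift passes 62.5 or a number of a turn 1, either way. A call with a gripper value outside its range is refused whole. The fingers move at their own pace and stop on an object; FORCE is the grip in N (left out, the last holds). Time passes only in rows, so rows that do not move let the fingers close. It gives the time, the measured TCP pose, the force, the opening and the grip force at its end, in the units of the state.
- readout.get_state(): the state, without advancing time (a new reading comes with each control period).
- vision.get_image(name): name is "scene" or "top"; returns the picture (480x640x3 uint8, blue, green, red); there is no depth.
- vision.camera_params(name): a dict with "intrinsics" (3x3 intrinsics, pixels), "rvec" (rotation vector, rad) and "tvec" (3), from world to camera coordinates, as OpenCV has them. Camera axes: x right, y down, z forward; pixel columns grow to the right and rows downward; lengths in m; the calibration is good to about 2 mm. A picture is of the moment at which its call begins. camera_params takes no time and is no camera call.
- manip.sign_off(): hands the job in; it is judged then, once.
The state is a dict: "clock": time; "qpos": joint angles; "qd": joint speeds; "effort": joint torques, N m; "position": TCP position; "ee_rot": TCP orientation; "contact_force": force on the tool from outside, world axes, zero at the start; "moment": the same for the moment, N m; "width": finger opening in m; "gripper_force": force on a finger pad.
Only numpy, scipy, OpenCV 4.12 (cv2) and the standard library are available. Lean on these libraries where they do the work, as an engineer would, in place of code of your own. Each camera call takes 0.05 s, during which the arm holds its last target. There are 200 camera calls.

### The job

Lift the terracotta candle holder out of the plaster mould and set it down gently, upright, in the middle of the decorating turntable, and let go of it. Then grip the black indexing knob and turn it clockwise (seen from above), counting the clicks, to the third stop from where it rests and not beyond, so that the next panel faces the painter. Finish while still holding the knob at that third stop; leave the vase, the cup and the bowl alone.

Things in the scene. Friction and masses are not known exactly. Their poses are not given: they have to be found in the camera images.
- mould: White plaster press mould, a fixed square block 150 x 150 x 40 mm high. Origin: centre of its underside, on the table; z up. In its top is a round cavity, centred, 94 mm across and 14 mm deep (cavity floor 26 mm above the table).
- holder: Loose terracotta candle holder, about 0.2 kg: flat round dish 88 mm across, 12 mm thick, with blue and yellow spots; in its middle an upright round collar, 36 mm outside diameter, 12 to 56 mm above the underside, open on top (26 mm bore). Origin: centre of its underside; z up. Starts in the mould's cavity, collar sticking up. Grip the collar across, 42 mm above the underside.
- stand: Green fixed base of the indexing turntable, 300 x 120 mm and 12 mm thick. Origin: on the table, between knob and wheel; its x axis runs from the knob (90 mm to -x) to the wheel's axis (90 mm to +x). The knob sits on a green housing 76 x 76 mm, 52 mm high, with six short white stop marks, 24 degrees apart.
- wheel: Round aluminium turntable wheel, 200 mm diameter, 10 mm thick, level, turning about the vertical; geared one to one to the knob (same way round). Origin: centre of its underside; z up.
- wheel_top (a point): Centre of the wheel's top face, 45 mm above the table: the middle of a dark ring line 96 mm outside, 89 mm inside diameter drawn on the wheel. The holder's underside belongs here.
- knob: Black indexing knob, vertical axis: round skirt 60 mm across, 8 mm high, carrying a bar grip 50 mm long (along the knob's x), 16 mm thick (along its y), from 8 to 44 mm above the knob's underside; white line on the bar's pointing end (-x). Origin: on the axis at its underside, 53 mm above the table; z up. At joint 0 its x axis is parallel to the stand's x axis.
- knob_grip (a point): Point on the knob's axis at the height to grip the bar, 32 mm above the knob's underside, 85 mm above the table (24 mm above the skirt).
- index (a joint): Knob angle in rad: 0 at the starting stop, growing clockwise seen from above. It clicks into a stop every 24 degrees: first stop 0.419, second 0.838, third 1.257, fourth 1.676, fifth 2.094 (end of travel). About 0.1 N m takes it over the hump between two stops, then it pulls itself into the next; left alone it rests in a stop.
- vase: Loose small terracotta vase, 78 mm high, 68 mm across; not to be disturbed. Origin: centre of its underside.
- cup: Loose red plastic cup, 95 mm high, 76 mm across the rim; not to be disturbed. Origin: centre of its underside.
- bowl: Loose terracotta bowl, 50 mm high, 130 mm across the rim; not to be disturbed. Origin: centre of its underside.
Mind the look-alikes: they are no part of the job. Of the things that look like the mould, the smaller one is meant.

How it is judged:
By the outcome, as a careful person would: the job done as asked, in the order asked, and still so for the second after the job is handed in, while the arm keeps its last pose, push and grip.
It also fails if it takes over 64 s, if anything falls off the work surface, if the arm or the gripper's body presses on something with over 40 N, if the wrist force passes 120 N, or if a joint passes its speed limit or range.

## Working session

There is one attempt and no reset: what is moved stays moved. The work goes in short steps, Python scripts to look and compute and a shell command to move; the robot and the scene stay as the last step left them, time stands still between calls to the robot, and variables do not carry over. Pictures are saved under pics/ and viewed, at most 10 in all, crops included, and the job is handed in when it is done.

```bash
mkdir -p pics; ls
cat > h.py <<'E'
import cv2, numpy as np
from rig import readout, vision, manip
def cam(n):
    p=vision.camera_params(n); K=np.array(p["intrinsics"],float); R=cv2.Rodrigues(np.array(p["rvec"],float))[0]; t=np.array(p["tvec"],float).ravel()
    return K,R,t
def ray(n,px,z):
    K,R,t=cam(n); c=-R.T@t; d=R.T@np.linalg.solve(K,np.array([px[0],px[1],1.]))
    return c+d*(z-c[2])/d[2]
def proj(n,P):
    K,R,t=cam(n); q=K@(R@np.array(P,float)+t); return q[:2]/q[2]
E
python3 - <<'E'
from h import *
for n in("scene","top"):
    cv2.imwrite(f"pics/{n}0.png",vision.get_image(n)); K,R,t=cam(n); print(n,-R.T@t,K[0,0])
s=readout.get_state(); print(s)
E
```

```text
pics
scene [ 1.62788704 -0.89047191  1.11111817] 611.552323981928
top [0.19247769 0.00675978 1.6027333 ] 545.0181261397886
{'clock': 0.1, 'qpos': array([ 1.18799989e+00,  2.76564114e-01,  1.50597193e+00, -1.07712787e-05,
        1.36072898e+00, -1.21005474e-01]), 'qd': array([ 0.00035657, -0.00134683, -0.0032846 , -0.00052487,  0.00066752,
        0.00040949]), 'effort': array([ 8.86330981e-04, -4.17703700e+01, -2.46406907e+01, -2.93741587e-04,
        5.75317594e-03,  9.66511607e-06]), 'position': array([0.14865495, 0.55497499, 0.23052156]), 'ee_rot': array([-2.03315597e-04,  1.30520854e-01,  9.91445212e-01, -8.11109690e-04]), 'contact_force': array([-0.07448597, -1.06218683,  0.26716063]), 'moment': array([ 0.00311263,  0.01190202, -0.00614355]), 'gripper_force': 0.0, 'width': 0.08543740874347572}
```

View pics/top0.png

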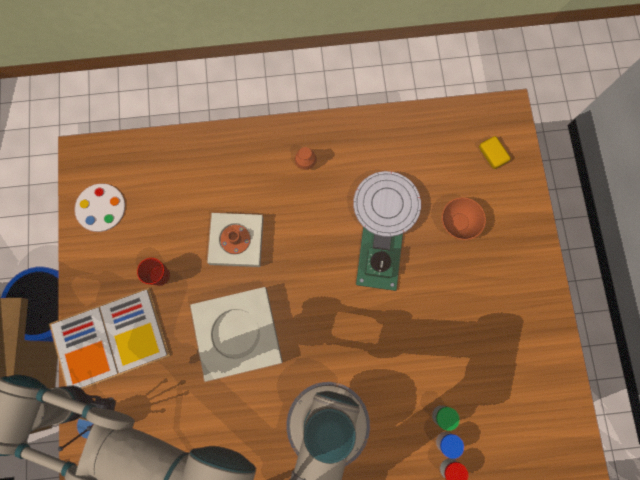

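View pics/scene0.png

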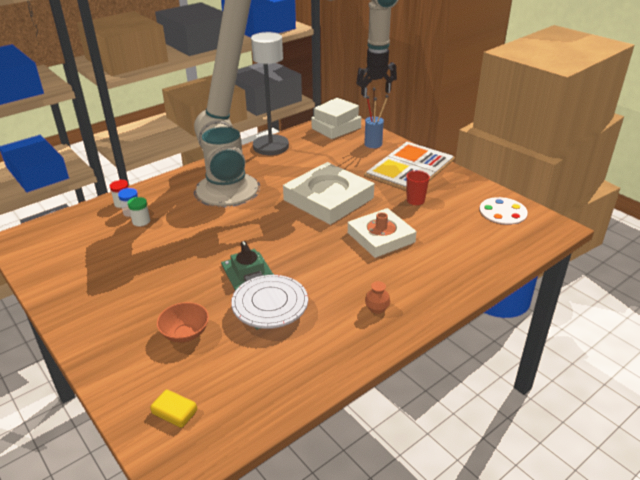

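Top view:
- **Mould:** candidates are the small block at (235,239), with the spotted dish and collar in it, and the larger empty block at (236,334), a decoy. I choose the small one.
- **Holder:** candidates are the dish with collar at (235,238), the vase at (305,157) and the bowl at (464,218). I choose the dish.
- **Knob:** the black knob at (380,262) on the green housing. The wheel is at (387,203).

Next is a close crop and a measurement.

```bash
cat > m.py <<'E'
from h import *
im=cv2.imread("pics/top0.png"); hsv=cv2.cvtColor(im,cv2.COLOR_BGR2HSV)
def blob(mask,x0,y0,x1,y1):
    m=np.zeros_like(mask); m[y0:y1,x0:x1]=mask[y0:y1,x0:x1]
    cs,_=cv2.findContours(m,cv2.RETR_EXTERNAL,cv2.CHAIN_APPROX_NONE); return max(cs,key=cv2.contourArea)
white=cv2.inRange(hsv,(0,0,120),(180,75,255))
c=blob(white,195,200,275,275); r=cv2.minAreaRect(c); print("mould",r, ray("top",r[0],.04))
ter=cv2.inRange(hsv,(0,90,40),(14,255,255))
c=blob(ter,215,220,257,258); (e)=cv2.fitEllipse(c); print("dish",e,ray("top",e[0],.038))
c=blob(white,345,165,428,240); e=cv2.fitEllipse(cv2.convexHull(c)); print("wheel",e,ray("top",e[0],.045))
gr=cv2.inRange(hsv,(60,70,20),(95,255,255))
c=blob(gr,345,225,420,300); r=cv2.minAreaRect(c); print("stand",r,cv2.boxPoints(r).tolist())
bl=cv2.inRange(hsv,(0,0,0),(180,255,45))
c=blob(bl,362,243,400,280); e=cv2.minEnclosingCircle(c); print("knob",e,ray("top",e[0],.061))
for nm,p,z in(("vase",(305,157),.04),("bowl",(464,218),.04),("cup",(152,271),.09)): print(nm,ray("top",p,z))
a=cv2.resize(im[205:275,200:270],(390,390),interpolation=cv2.INTER_CUBIC); b=cv2.resize(im[227:297,345:415],(390,390),interpolation=cv2.INTER_CUBIC)
cv2.imwrite("pics/crop1.png",np.hstack([a,b]))
E
python3 m.py
```

```text
mould ((234.76461791992188, 239.26654052734375), (51.71159744262695, 52.460140228271484), 3.5763344764709473) [0.54699041 0.21065177 0.04      ]
dish ((234.69754028320312, 238.8133087158203), (28.575490951538086, 29.54409408569336), 65.35747528076172) [0.54882199 0.21100639 0.038     ]
wheel ((386.7701110839844, 203.4208984375), (64.8206558227539, 67.86475372314453), 103.30620574951172) [ 0.60546736 -0.24621381  0.045     ]
stand ((379.1859436035156, 259.54949951171875), (39.064876556396484, 55.01127624511719), 7.305758953094482) [[356.3143310546875, 284.3480224609375], [363.309814453125, 229.78334045410156], [402.05755615234375, 234.7509765625], [395.06207275390625, 289.315673828125]]
knob ((388.0, 266.0), 9.999999747378752e-05) [ 0.41690594 -0.22183043  0.061     ]
vase [ 0.77842278 -0.02036573  0.04      ]
bowl [ 0.53779649 -0.46779002  0.04      ]
cup [0.47008678 0.44146946 0.09      ]
```

View pics/crop1.png

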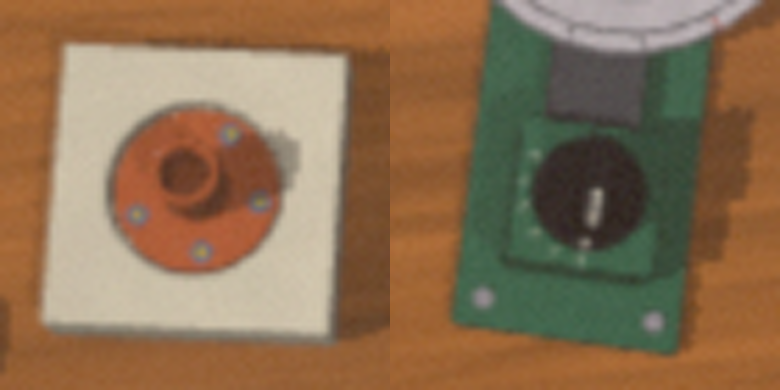

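The crop confirms it: a dish with blue and yellow spots and a collar, in the small mould (centre px 234.7,238.8). The knob skirt centre is at about px (380.9,261.6), with the white line pointing toward -x of the stand.

```bash
cat >> h.py <<'E'
from scipy.spatial.transform import Rotation as Ro
def go(T,yaw=None):
    """mm in tool axes to TCP target T; yaw: world angle (deg) wanted of tool y -> units of 6deg about tool z"""
    s=readout.get_state(); q=s["ee_rot"]; R=Ro.from_quat([q[1],q[2],q[3],q[0]])
    d=R.inv().apply(np.array(T)-s["position"])*1000; M=R.as_matrix(); psi=np.degrees(np.arctan2(M[1,1],M[0,1]))
    print("t",round(s["clock"],2),"pos",s["position"].round(4),"shift",d.round(1),"yaw",psi.round(2),"tilt",M[:2,2].round(4),"w",round(s["width"],4),"f",s["contact_force"].round(1),"mz",s["moment"].round(2),"q",s["qpos"].round(2), "" if yaw is None else "turn %.2f"%((psi-yaw)/6))
E
python3 - <<'E'
from h import *
im=cv2.imread("pics/top0.png"); hsv=cv2.cvtColor(im,cv2.COLOR_BGR2HSV)
print("bounds")
m=cv2.inRange(hsv,(0,0,90),(180,60,255)); m[:165]=0;m[238:]=0;m[:,:345]=0;m[:,428:]=0
c=max(cv2.findContours(m,cv2.RETR_EXTERNAL,cv2.CHAIN_APPROX_NONE)[0],key=cv2.contourArea)
e=cv2.fitEllipse(cv2.convexHull(c));print("wheel",e,ray("top",e[0],.045),cv2.minEnclosingCircle(c))
g=cv2.GaussianBlur(cv2.cvtColor(im,cv2.COLOR_BGR2GRAY),(0,0),1).astype(float)
# dark ring r~46 mm: radial minimum around the wheel centre
pts=[]
for a in np.arange(0,360,6):
    rr=np.arange(13,20,.2); u=np.array([np.cos(np.radians(a)),np.sin(np.radians(a))]); P=np.array(e[0])+rr[:,None]*u
    v=cv2.remap(g.astype(np.float32),P[:,0].astype(np.float32)[None],P[:,1].astype(np.float32)[None],cv2.INTER_LINEAR)[0]; pts.append(P[v.argmin()])
r=cv2.fitEllipse(np.array(pts,np.float32));print("ring",r,ray("top",r[0],.045))
m=cv2.inRange(hsv,(0,0,0),(180,255,62)); m[:247]=0;m[275:]=0;m[:,:365]=0;m[:,397:]=0
c=max(cv2.findContours(m,cv2.RETR_EXTERNAL,cv2.CHAIN_APPROX_NONE)[0],key=cv2.contourArea)
k=cv2.minEnclosingCircle(c);print("knob",k,cv2.contourArea(c),ray("top",k[0],.061))
W=ray("top",r[0],.045);Kn=ray("top",(380.9,261.6),.061);d=W-Kn;print("manual knob",Kn,"dist",np.hypot(*d[:2]),"yaw",np.degrees(np.arctan2(d[1],d[0])))
a=ray("top",(356.3,284.3),.012);b=ray("top",(363.3,229.8),.012);d=b-a;print("stand yaw",np.degrees(np.arctan2(d[1],d[0])))
go([.5485,.211,.16])
E
```

```text
bounds
wheel ((386.7078857421875, 203.86978149414062), (65.80347442626953, 67.3060302734375), 108.80081176757812) [ 0.60411948 -0.24584251  0.045     ] ((386.8802795410156, 203.6267547607422), 33.75333023071289)
ring ((386.9071960449219, 202.70433044433594), (29.7755069732666, 31.10960578918457), 109.92897033691406) [ 0.60760796 -0.24691809  0.045     ]
knob ((380.6016845703125, 260.88983154296875), 10.457505226135254) 294.5 [ 0.43386259 -0.2027857   0.061     ]
manual knob [ 0.43172772 -0.20335943  0.061     ] dist 0.18119386305276414 yaw -13.910035955252807
stand yaw -14.397659157937087
t 0.1 pos [0.1487 0.555  0.2305] shift [-475.3 -228.7   70.8] yaw 75.0 tilt [-0.0006 -0.0016] w 0.0854 f [-0.1 -1.1  0.3] mz [ 0.    0.01 -0.01] q [ 1.19  0.28  1.51 -0.    1.36 -0.12]
```

```bash
python3 -m handwheel '[[[-15,-7,0],[0,0,0],-1],[[-30,-15,0],[0,0,0],-1],[[-40,-19,0],[0,0,0],-1],[[-40,-19,0],[0,0,0],-1],[[-40,-19,0],[0,0,0],-1],[[-40,-19,0],[0,0,0],-1],[[-40,-19,0],[0,0,0],-1],[[-40,-20,0],[0,0,0],-1],[[-40,-20,0],[0,0,0],-1],[[-40,-19,5],[0,0,0],-1],[[-40,-19,10],[0,0,0],-1],[[-40,-18,20],[0,0,0],-1],[[-20,-10,20],[0,0,0],-1],[[-10,-5,16],[0,0,0],-1],[[0,0,0],[0,0,0],-1],[[0,0,0],[0,0,0],-1]]' 30
python3 - <<'E'
from h import *
cv2.imwrite("pics/scene1.png",vision.get_image("scene"))
go([.5485,.211,.049],75.8)
E
```

```text
clock: 2.1
position: [0.5482, 0.2128, 0.1609]
ee_rot: [0.0, 0.13, 0.991, 0.0]
contact_force: [0.2, -0.2, -0.0]
width: 0.0854
gripper_force: 0.0
t 2.15 pos [0.5484 0.2131 0.1613] shift [ -0.5  -2.1 112.3] yaw 75.06 tilt [0.0012 0.0007] w 0.0854 f [ 0.3  0.2 -0.5] mz [ 0.02 -0.05  0.03] q [ 0.25  0.34  1.59  0.    1.21 -1.06] turn -0.12
```

View pics/scene1.png

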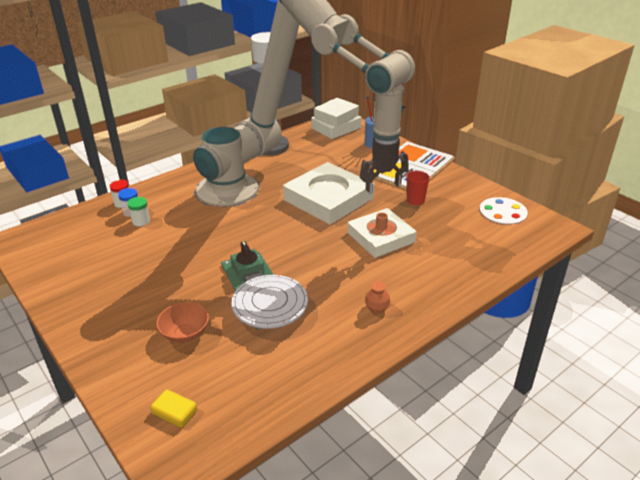

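The gripper shows at px (388,165), with its fingertips near (388,180). The collar is at (382,220). I'll check both against projections from the calibration.

Run:
```python
from h import *
print("tcp",proj("scene",readout.get_state()["position"]))
for z in(.038,.082): print("collar",z,proj("scene",(.5485,.211,z)))
im=cv2.imread("pics/scene1.png"); hsv=cv2.cvtColor(im,cv2.COLOR_BGR2HSV)
m=cv2.inRange(hsv,(0,120,40),(12,255,255)); m[:205]=0;m[242:]=0;m[:,:355]=0;m[:,402:]=0
c=max(cv2.findContours(m,cv2.RETR_EXTERNAL,cv2.CHAIN_APPROX_NONE)[0],key=cv2.contourArea);print(cv2.boundingRect(c))
rows=[(y,*np.flatnonzero(m[y])[[0,-1]]) for y in range(212,240,3) if m[y].any()];print(rows)
a=im[130:260,320:450]; cv2.imwrite("pics/crop2.png",cv2.resize(a,(520,520),interpolation=cv2.INTER_CUBIC))
```

```text
tcp [382.48742285 192.67694676]
collar 0.038 [379.96254607 227.33762268]
collar 0.082 [380.67439815 215.36666536]
(367, 213, 29, 22)
[(215, np.int64(355), np.int64(386)), (218, np.int64(377), np.int64(386)), (221, np.int64(375), np.int64(386)), (224, np.int64(368), np.int64(393)), (227, np.int64(368), np.int64(395)), (230, np.int64(369), np.int64(394)), (233, np.int64(373), np.int64(390))]
```

View pics/crop2.png

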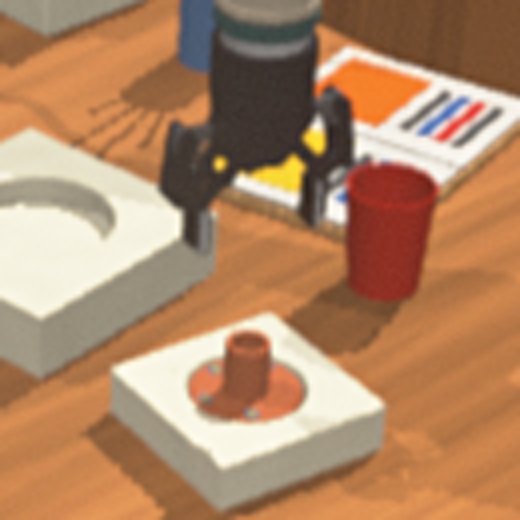

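The fingertips average about (383.4,189) against a prediction of (382.6,189). The dish also agrees to about 1 px. Descending.

```bash
python3 -m handwheel '[[[0,-1,15],[0,0,-0.1],-1],[[0,-1,25],[0,0,0],-1],[[0,0,25],[0,0,0],-1],[[0,0,20],[0,0,0],-1],[[0,0,15],[0,0,0],-1],[[0,0,8],[0,0,0],-1],[[0,0,4],[0,0,0],-1],[[0,0,0],[0,0,0],-1],[[0,0,0],[0,0,-0],0],[[0,0,0],[0,0,0],0],[[0,0,0],[0,0,0],0]]' 30
python3 -c "
from h import *
go([.5485,.211,.049])"
```

```text
clock: 3.52
position: [0.5483, 0.2104, 0.0486]
ee_rot: [0.0, 0.125, 0.992, 0.0]
contact_force: [-0.2, -0.4, 0.0]
width: 0.0426
gripper_force: 0.0
t 3.52 pos [0.5483 0.2104 0.0486] shift [-0.   0.6 -0.4] yaw 75.6 tilt [0.0006 0.0002] w 0.0426 f [-0.2 -0.4  0. ] mz [-0.05  0.04 -0.03] q [ 0.25  0.45  1.73  0.    0.96 -1.07]
```

```bash
python3 -m handwheel '[[[0,0,0],[0,0,0],0.15],[[0,0,0],[0,0,0],0.3],[[0,0,0],[0,0,0],0.6],[[0,0,0],[0,0,0],1],[[0,0,0],[0,0,0],1],[[0,0,0],[0,0,0],1]]' 40
python3 -c "
from h import *
go([.5485,.211,.049])"
```

```text
clock: 4.28
position: [0.5485, 0.2107, 0.0489]
ee_rot: [0.0, 0.125, 0.992, 0.001]
contact_force: [0.0, 2.1, 5.5]
width: 0.0353
gripper_force: 40.1
t 4.28 pos [0.5485 0.2107 0.0489] shift [ 0.1  0.2 -0.1] yaw 75.58 tilt [0.0011 0.0009] w 0.0353 f [0.  2.1 5.5] mz [ 0.37  0.08 -0.06] q [ 0.25  0.45  1.73  0.    0.96 -1.07]
```

```bash
python3 -m handwheel '[[[0,0,-3],[0,0,0],1],[[0,0,-6],[0,0,0],1],[[0,0,-10],[0,0,0],1],[[0,0,-15],[0,0,0],1],[[0,0,-20],[0,0,0],1],[[0,0,-25],[0,0,0],1],[[0,0,-15],[0,0,0],1],[[0,0,-6],[0,0,0],1],[[0,0,0],[0,0,0],1],[[0,0,0],[0,0,0],1]]'
python3 - <<'E'
from h import *
im=vision.get_image("scene"); cv2.imwrite("pics/scene2.png",cv2.resize(im[120:270,300:460],(640,600),interpolation=cv2.INTER_CUBIC))
cv2.imwrite("pics/top2.png",vision.get_image("top"))
go([.6076,-.2469,.149])
E
```

```text
clock: 5.52
position: [0.5475, 0.2101, 0.1474]
ee_rot: [-0.001, 0.125, 0.992, -0.0]
contact_force: [0.3, 0.2, -1.7]
width: 0.0353
gripper_force: 40.6
t 5.62 pos [0.5476 0.2102 0.1474] shift [-171.8 -427.8   -1.5] yaw 75.6 tilt [-0.0018 -0.0004] w 0.0356 f [-0.1 -0.2 -1.9] mz [ 0.05 -0.01  0.  ] q [ 0.25  0.35  1.61  0.    1.18 -1.07]
```

View pics/scene2.png

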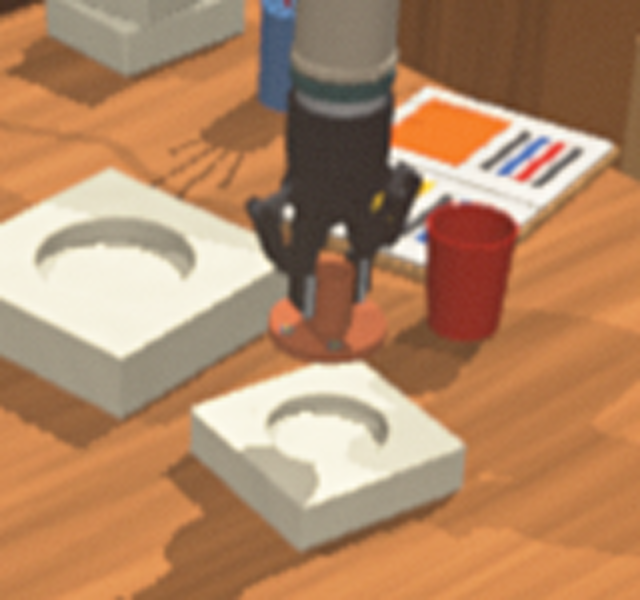

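The holder is lifted and upright, collar between the pads at crop px (333,300), and the mould is empty. Carrying it to the wheel.

```bash
python3 -m handwheel '[[[-4,-10,0],[0,0,0],1],[[-8,-20,0],[0,0,0],1],[[-12,-30,0],[0,0,0],1],[[-14,-35,0],[0,0,0],1],[[-14,-35,0],[0,0,0],1],[[-14,-35,0],[0,0,0],1],[[-14,-35,0],[0,0,0],1],[[-14,-35,0],[0,0,0],1],[[-14,-35,0],[0,0,0],1],[[-14,-35,0],[0,0,0],1],[[-14,-35,0],[0,0,0],1],[[-12,-30,0],[0,0,0],1],[[-10,-26,0],[0,0,0],1],[[-8,-20,0],[0,0,0],1],[[-4,-8,0],[0,0,0],1],[[-2,-4,0],[0,0,0],1],[[0,0,0],[0,0,0],1],[[0,0,0],[0,0,0],1],[[0,0,0],[0,0,0],1]]'
python3 - <<'E'
from h import *
go([.6076,-.2469,.080])
E
```

```text
clock: 8.0
position: [0.6083, -0.2462, 0.1484]
ee_rot: [-0.0, 0.125, 0.992, 0.0]
contact_force: [0.9, 0.4, -1.3]
width: 0.0354
gripper_force: 40.6
t 8.0 pos [ 0.6083 -0.2462  0.1484] shift [ 0.5 -0.9 68.4] yaw 75.65 tilt [-0.      0.0002] w 0.0354 f [ 0.9  0.4 -1.3] mz [ 0.   -0.05 -0.01] q [-0.49  0.45  1.45  0.    1.25 -1.81]
```

```bash
python3 -m handwheel '[[[0,-1,8],[0,0,0],1],[[0,0,16],[0,0,0],1],[[0,0,20],[0,0,0],1],[[0,0,15],[0,0,0],1],[[0,0,9],[0,0,0],1],[[0,0,5],[0,0,0],1],[[0,0,1],[0,0,0],1],[[0,0,0],[0,0,0],1],[[0,0,0],[0,0,0],1]]'
python3 - <<'E'
from h import *
go([.6076,-.2469,.068])
im=vision.get_image("scene"); tp=vision.get_image("top"); cv2.imwrite("pics/s3.png",im);cv2.imwrite("pics/t3.png",tp)
a=cv2.resize(im[230:340,210:330],(420,385),interpolation=cv2.INTER_CUBIC); b=cv2.resize(tp[155:255,340:440],(370,385),interpolation=cv2.INTER_CUBIC)
cv2.imwrite("pics/both3.png",np.hstack([a,b]))
im0=cv2.imread("pics/scene0.png"); h0=cv2.cvtColor(im0,cv2.COLOR_BGR2HSV); hs=cv2.cvtColor(im,cv2.COLOR_BGR2HSV)
m=cv2.inRange(h0,(0,0,110),(180,60,255)); m[:270]=0;m[330:]=0;m[:,:225]=0;m[:,315:]=0
c=max(cv2.findContours(m,cv2.RETR_EXTERNAL,cv2.CHAIN_APPROX_NONE)[0],key=cv2.contourArea);x,y,w,h=cv2.boundingRect(c)
e=cv2.fitEllipse(cv2.convexHull(c)); print("wheel scene",(x,y,w,h),e,ray("scene",e[0],.042), "pred ring",proj("scene",(.6076,-.2469,.045)))
m=cv2.inRange(hs,(0,110,40),(14,255,255)); m[:250]=0;m[330:]=0;m[:,:232]=0;m[:,310:]=0
c=max(cv2.findContours(m,cv2.RETR_EXTERNAL,cv2.CHAIN_APPROX_NONE)[0],key=cv2.contourArea);print("dish scene",cv2.boundingRect(c),"pred",proj("scene",(.6076,-.2469,.056)))
for a in range(0,360,90):
  print(a,proj("scene",(.6076+.044*np.cos(np.radians(a)),-.2469+.044*np.sin(np.radians(a)),.062)))
E
```

```text
clock: 9.12
position: [0.6084, -0.2481, 0.0749]
ee_rot: [0.001, 0.125, 0.992, -0.0]
contact_force: [-0.1, 0.6, -0.8]
width: 0.0351
gripper_force: 40.6
t 9.12 pos [ 0.6084 -0.2481  0.0749] shift [1.1 1.  6.9] yaw 75.6 tilt [ 0.0011 -0.0005] w 0.0351 f [-0.1  0.6 -0.8] mz [-0.07  0.    0.03] q [-0.49  0.51  1.54  0.    1.09 -1.81] 
wheel scene (232, 274, 76, 55) ((268.9901123046875, 300.8713073730469), (54.098419189453125, 76.69889831542969), 85.7470703125) [ 0.61007643 -0.24693388  0.042     ] pred ring [268.3857656  299.51643388]
dish scene (258, 250, 52, 80) pred [268.13713193 296.34465582]
0 [277.95778575 303.39668256]
90 [281.68378563 287.53814167]
180 [258.38727662 286.11422405]
270 [253.93210665 301.86822608]
```

View pics/both3.png

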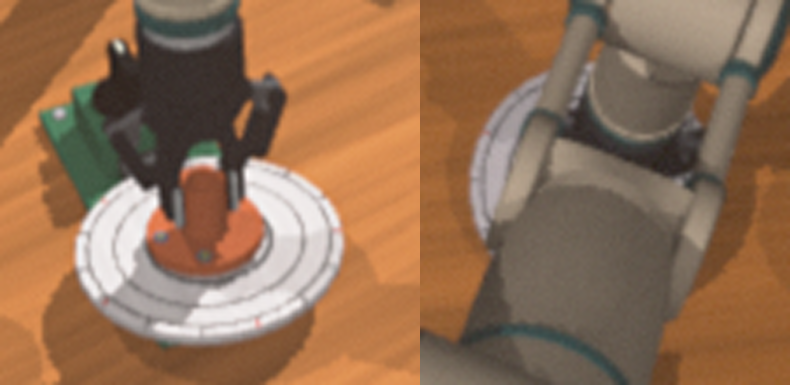

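The dish hangs about 7 mm above the wheel and is centred on the ring in the scene view: dish 252–286 px, ring centre 269 px. Lowering gently.

```bash
python3 -m handwheel '[[[0,1,1],[0,0,0],1],[[0,0,1],[0,0,0],1],[[0,0,1],[0,0,0],1],[[0,0,1],[0,0,0],1],[[0,0,0.7],[0,0,0],1],[[0,0,0.5],[0,0,0],1],[[0,0,0],[0,0,0],1],[[0,0,0],[0,0,0],1]]'; python3 -c "
from h import *
go([.6076,-.2469,.068])"
```

```text
clock: 10.22
position: [0.6083, -0.247, 0.0691]
ee_rot: [0.0, 0.125, 0.992, 0.0]
contact_force: [1.2, 0.2, -2.0]
width: 0.0353
gripper_force: 40.6
t 10.22 pos [ 0.6083 -0.247   0.0691] shift [ 0.7 -0.1  1.1] yaw 75.6 tilt [0.0001 0.    ] w 0.0353 f [ 1.2  0.2 -2. ] mz [-0.    0.02 -0.  ] q [-0.49  0.51  1.55  0.    1.08 -1.81]
```

```bash
python3 -m handwheel '[[[0,0,0.5],[0,0,0],1],[[0,0,0.5],[0,0,0],1],[[0,0,0.3],[0,0,0],1],[[0,0,0],[0,0,0],1],[[0,0,0],[0,0,0],1]]'
```

```text
clock: 10.85
position: [0.6083, -0.247, 0.068]
ee_rot: [0.0, 0.125, 0.992, 0.0]
contact_force: [0.0, -0.8, 1.1]
width: 0.0354
gripper_force: 40.7
```

```bash
python3 -m handwheel '[[[0,0,0.3],[0,0,0],1],[[0,0,0],[0,0,0],1],[[0,0,0],[0,0,0],0.15],[[0,0,0],[0,0,0],0.1],[[0,0,0],[0,0,0],0],[[0,0,0],[0,0,0],-0.2],[[0,0,0],[0,0,0],-0.5],[[0,0,0],[0,0,0],-0.8],[[0,0,0],[0,0,0],-0.8]]' 30; python3 -c "
from h import *
go([.6076,-.2469,.068])"
```

```text
clock: 11.98
position: [0.6083, -0.247, 0.0675]
ee_rot: [0.0, 0.125, 0.992, 0.0]
contact_force: [-0.0, 0.2, -0.7]
width: 0.0766
gripper_force: 0.0
t 11.97 pos [ 0.6083 -0.247   0.0675] shift [ 0.7 -0.1 -0.5] yaw 75.6 tilt [0.0001 0.0001] w 0.0766 f [-0.   0.2 -0.7] mz [-0.01 -0.01 -0.03] q [-0.49  0.52  1.55  0.    1.08 -1.81]
```

```bash
python3 -m handwheel '[[[0,0,-4],[0,0,0],-0.8],[[0,0,-10],[0,0,0],-1],[[0,0,-20],[0,0,0],-1],[[0,0,-25],[0,0,0],-1],[[0,0,-25],[0,0,0],-1],[[0,0,-13],[0,0,0],-1],[[10,0,-3],[0,0,0],-1],[[25,0,0],[0,0,0],-1],[[35,0,0],[0,0,0],-1],[[35,0,0],[0,0,0],-1],[[35,0,0],[0,0,0],-1],[[25,0,0],[0,0,0],-1],[[10,0,0],[0,0,0],-1],[[5,0,0],[0,0,0],-1],[[0,0,0],[0,0,0],-1],[[0,0,0],[0,0,0],-1]]'
python3 - <<'E'
from h import *
go([.432,-.203,.085],75.8)
im=vision.get_image("scene"); tp=vision.get_image("top"); cv2.imwrite("pics/s4.png",im);cv2.imwrite("pics/t4.png",tp)
a=cv2.resize(im[230:340,210:330],(420,385),interpolation=cv2.INTER_CUBIC); b=cv2.resize(tp[155:255,340:440],(370,385),interpolation=cv2.INTER_CUBIC)
cv2.imwrite("pics/both4.png",np.hstack([a,b]))
hs=cv2.cvtColor(tp,cv2.COLOR_BGR2HSV)
m=cv2.inRange(hs,(0,90,40),(14,255,255)); m[:165]=0;m[240:]=0;m[:,:355]=0;m[:,420:]=0
c=max(cv2.findContours(m,cv2.RETR_EXTERNAL,cv2.CHAIN_APPROX_NONE)[0],key=cv2.contourArea);e=cv2.fitEllipse(c);print("dish top",e,ray("top",e[0],.057))
E
```

```text
clock: 13.98
position: [0.4348, -0.2026, 0.1674]
ee_rot: [0.0, 0.125, 0.992, 0.0]
contact_force: [0.9, -0.8, 0.3]
width: 0.0854
gripper_force: 0.0
t 13.97 pos [ 0.4348 -0.2026  0.1674] shift [ 2.6 -1.1 82.4] yaw 75.61 tilt [ 0.0005 -0.0001] w 0.0854 f [ 0.9 -0.8  0.3] mz [-0.03 -0.01 -0.03] q [-0.58  0.18  1.8   0.    1.16 -1.9 ] turn -0.03
dish top ((387.5445861816406, 179.8227081298828), (33.5142936706543, 70.46592712402344), 90.81900787353516) [ 0.67411804 -0.25645859  0.057     ]
```

View pics/both4.png

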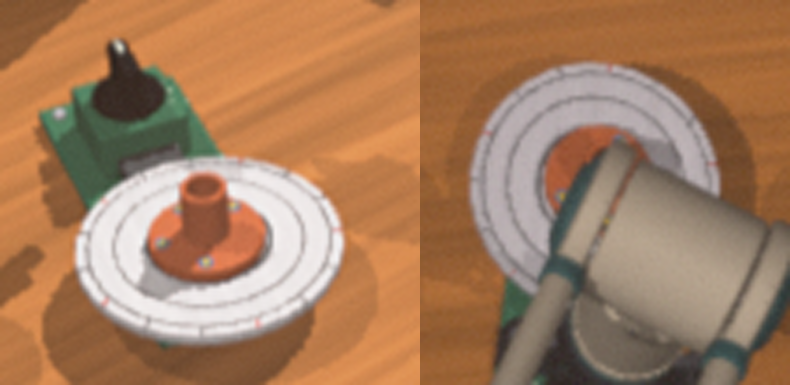

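The holder stands upright on the wheel, dish at about (207,238) in the left crop and within the ring, with the gripper clear. I'll measure the offset and check that the knob hasn't moved.

Run:
```python
from h import *
im=cv2.imread("pics/s4.png");i0=cv2.imread("pics/scene0.png")
d=cv2.absdiff(im,i0).max(2); print("knob diff",d[238:275,232:262].mean(), "rim diff rows", d[318:328,240:300].mean())
hs=cv2.cvtColor(im,cv2.COLOR_BGR2HSV)
m=cv2.inRange(hs,(0,100,40),(16,255,255)); m[:275]=0;m[315:]=0;m[:,:240]=0;m[:,300:]=0
m=cv2.morphologyEx(m,cv2.MORPH_CLOSE,np.ones((3,3)))
c=max(cv2.findContours(m,cv2.RETR_EXTERNAL,cv2.CHAIN_APPROX_NONE)[0],key=cv2.contourArea)[:,0]
# left, right, and front (bottom) extents, compared with projected solid dish at candidate centres
P=lambda C:np.array([proj("scene",(C[0]+.044*np.cos(a),C[1]+.044*np.sin(a),z)) for z in(.045,.057) for a in np.arange(0,6.3,.1)])
o=P((.6076,-.2469)); print("obs l r bottom",c[:,0].min(),c[:,0].max(),c[:,1].max(),"pred",o[:,0].min(),o[:,0].max(),o[:,1].max())
m=cv2.inRange(hs,(0,0,100),(180,70,255)); m[:270]=0;m[332:]=0;m[:,:225]=0;m[:,315:]=0
c=max(cv2.findContours(m,cv2.RETR_EXTERNAL,cv2.CHAIN_APPROX_NONE)[0],key=cv2.contourArea)[:,0]
W=np.array([proj("scene",(.6076+.1*np.cos(a),-.2469+.1*np.sin(a),z)) for z in(.035,.045) for a in np.arange(0,6.3,.05)])
print("wheel obs l r t b",c.min(0),c.max(0),"pred",W.min(0),W.max(0))
a=np.hstack([i0[235:275,225:275],im[235:275,225:275]]); cv2.imwrite("pics/k4.png",cv2.resize(a,(800,320),interpolation=cv2.INTER_CUBIC))
```

```text
knob diff 8.015315315315314 rim diff rows 2.105
obs l r bottom 252 285 309 pred 251.1494053052561 285.22808030305623 311.0335450732126
wheel obs l r t b [232 272] [307 328] pred [229.89402805 275.15426282] [306.74921372 329.38098128]
```

View pics/k4.png

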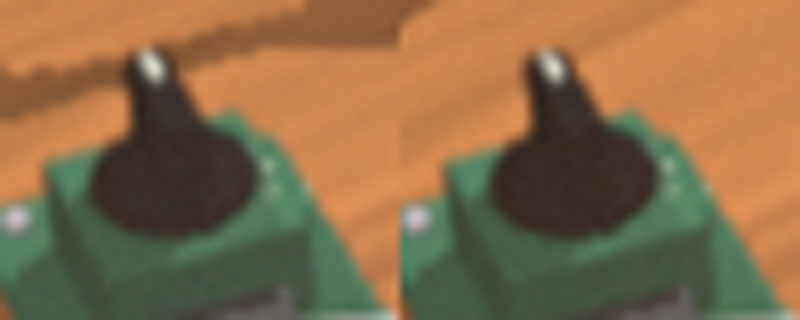

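Wheel and knob are unmoved, and the holder is centred to about 2 mm. Next, down onto the knob bar.

```bash
python3 -m handwheel '[[[2,-0.7,12],[0,0,0],-1],[[0,0,22],[0,0,0],-1],[[0,0,25],[0,0,0],-1],[[0,0,20],[0,0,0],-1],[[0,0,12],[0,0,0],-1],[[0,0,6],[0,0,0],-1],[[0,0,3.5],[0,0,0],-1],[[0,0,0],[0,0,0],-0.5],[[0,0,0],[0,0,0],0],[[0,0,0],[0,0,0],0.3],[[0,0,0],[0,0,0],0.4],[[0,0,0],[0,0,0],0.5],[[0,0,0],[0,0,0],0.55],[[0,0,0],[0,0,0],0.7],[[0,0,0],[0,0,0],1],[[0,0,0],[0,0,0],1],[[0,0,0],[0,0,0],1]]' 40; python3 -c "
from h import *
go([.433,-.2028,.066],75.8)"
```

```text
clock: 16.2
position: [0.4324, -0.2001, 0.0674]
ee_rot: [0.0, 0.126, 0.992, 0.002]
contact_force: [2.9, 7.8, 5.2]
width: 0.0159
gripper_force: 41.3
t 16.2 pos [ 0.4324 -0.2001  0.0674] shift [-1.2 -2.5  1.3] yaw 75.5 tilt [0.0014 0.0042] w 0.0159 f [2.9 7.8 5.2] mz [ 1.24 -0.41 -0.03] q [-0.58  0.29  1.95  0.01  0.9  -1.9 ] turn -0.05
```

```bash
python3 -m handwheel '[[[0,1.5,0],[0,0,0],1],[[0,1.5,0],[0,0,0],1],[[0,0,0],[0,0,0],1],[[0,0,0],[0,0,0],1]]'; python3 -c "
from h import *
go([.433,-.2028,.066],75.8)"
```

```text
clock: 16.7
position: [0.4325, -0.1999, 0.0673]
ee_rot: [0.0, 0.125, 0.992, -0.0]
contact_force: [-1.0, 0.8, 5.6]
width: 0.0155
gripper_force: 41.4
t 16.7 pos [ 0.4325 -0.1999  0.0673] shift [-1.2 -2.6  1.3] yaw 75.62 tilt [-0.     -0.0008] w 0.0155 f [-1.   0.8  5.6] mz [ 0.16  0.16 -0.03] q [-0.58  0.29  1.95 -0.    0.9  -1.9 ] turn -0.03
```

The knob's self-centred position suggests the wheel axis sits about 3 mm to +y of my estimate. I'll do one sub-pixel check of dish against wheel in the stored picture before turning.

Run:
```python
from h import *
im=cv2.imread("pics/s4.png"); lab=cv2.cvtColor(im,cv2.COLOR_BGR2LAB).astype(float)
S=lab[...,1]  # a*: terracotta > wood > grey
def cross(row,x0,x1):
    v=np.array([S[row-1:row+2,x].mean() for x in range(x0,x1+1)]); h=(v[:2].mean()+v[-2:].mean())/2
    i=np.flatnonzero(np.diff(np.sign(v-h)))[0]; return x0+i+(h-v[i])/(v[i+1]-v[i])
D=[(cross(r,246,258),cross(r,279,293)) for r in range(295,302)]; Wl=[(cross(r,225,239),cross(r,300,315)) for r in range(295,306)]
D=np.array(D);Wl=np.array(Wl); print(D.round(2).tolist());print(Wl.round(2).tolist())
print("dish lr",D[:,0].min(),D[:,1].max(),"mid",(D[:,0].min()+D[:,1].max())/2,"wheel mid",(Wl[:,0].min()+Wl[:,1].max())/2)
def colc(c,y0,y1):
    v=np.array([S[y,c-1:c+2].mean() for y in range(y0,y1+1)]); h=(v[:2].mean()+v[-2:].mean())/2
    i=np.flatnonzero(np.diff(np.sign(v-h)))[0]; return y0+i+(h-v[i])/(v[i+1]-v[i])
print("dish bottom",[round(colc(c,303,314),2) for c in (262,264,268,271,274,277)])
print("wheel bottom",[round(colc(c,322,335),2) for c in (264,268,272,276)],"wheel top",[round(colc(c,268,280),2) for c in (275,280,285)])
W=np.array([proj("scene",(.607+.1*np.cos(a),-.2441+.1*np.sin(a),z)) for z in(.035,.045) for a in np.arange(0,6.3,.02)]);
for C in((.607,-.2441),(.607,-.2471)):
  d=np.array([proj("scene",(C[0]+.044*np.cos(a),C[1]+.044*np.sin(a),z)) for z in(.045,.057) for a in np.arange(0,6.3,.02)])
  print("pred",C,d.min(0),d.max(0))
print("wheel pred",W.min(0),W.max(0))
```

```text
[[252.32, 285.49], [252.05, 285.5], [251.7, 285.39], [251.38, 285.2], [251.24, 284.97], [251.37, 284.65], [251.83, 284.17]]
[[232.73, 306.59], [232.3, 307.09], [231.72, 307.53], [231.38, 307.7], [231.19, 307.74], [231.12, 307.71], [231.09, 307.62], [231.14, 307.51], [231.13, 307.38], [231.15, 307.19], [231.1, 306.85]]
dish lr 251.23611111111111 285.4957627118644 mid 268.3659369114878 wheel mid 269.41547619047617
dish bottom [np.float64(309.39), np.float64(309.69), np.float64(303.76), np.float64(309.54), np.float64(308.62), np.float64(307.38)]
wheel bottom [np.float64(328.29), np.float64(328.27), np.float64(328.06), np.float64(327.38)] wheel top [np.float64(274.49), np.float64(275.09), np.float64(275.78)]
pred (0.607, -0.2441) [251.91327584 284.51788934] [285.961537   310.43243238]
pred (0.607, -0.2471) [250.95245059 284.98535786] [285.03942029 310.94398649]
wheel pred [230.68553641 274.63361051] [307.44740838 328.74289214]
```

The dish is about 2–3 mm off the wheel axis, near the limit of what I can measure and still inside the ring, so I leave it. Turning the knob by one stop (24°) first.

```bash
python3 -m handwheel '[[[0,0,0],[0,0,0.4],1],[[0,0,0],[0,0,0.6],1],[[0,0,0],[0,0,0.6],1],[[0,0,0],[0,0,0.6],1],[[0,0,0],[0,0,0.6],1],[[0,0,0],[0,0,0.6],1],[[0,0,0],[0,0,0.6],1],[[0,0,0],[0,0,0],1],[[0,0,0],[0,0,0],1]]'; python3 -c "
from h import *
go([.4325,-.1999,.067],75.62-24)"
```

```text
clock: 17.82
position: [0.4326, -0.1997, 0.0673]
ee_rot: [0.0, 0.329, 0.944, -0.0]
contact_force: [-0.2, 1.2, 6.8]
width: 0.0153
gripper_force: 41.4
t 17.82 pos [ 0.4326 -0.1997  0.0673] shift [-0.  -0.2  0.3] yaw 51.59 tilt [ 0.0002 -0.0002] w 0.0153 f [-0.2  1.2  6.8] mz [ 0.23  0.15 -0.04] q [-0.58  0.29  1.95 -0.    0.9  -1.48] turn -0.00
```

```bash
python3 -m handwheel '[[[0,0,0],[0,0,0.4],1],[[0,0,0],[0,0,0.6],1],[[0,0,0],[0,0,0.6],1],[[0,0,0],[0,0,0.6],1],[[0,0,0],[0,0,0.6],1],[[0,0,0],[0,0,0.6],1],[[0,0,0],[0,0,0.6],1],[[0,0,0],[0,0,0],1],[[0,0,0],[0,0,0],1]]'; python3 -c "
from h import *
go([.4325,-.1999,.067],75.62-48)"; python3 -m handwheel '[[[0,0,0],[0,0,0.4],1],[[0,0,0],[0,0,0.6],1],[[0,0,0],[0,0,0.6],1],[[0,0,0],[0,0,0.6],1],[[0,0,0],[0,0,0.6],1],[[0,0,0],[0,0,0.6],1],[[0,0,0],[0,0,0.6],1],[[0,0,0],[0,0,0],1],[[0,0,0],[0,0,0],1],[[0,0,0],[0,0,0],1],[[0,0,0],[0,0,0],1]]'
python3 - <<'E'
from h import *
go([.4325,-.1999,.067],75.62-72)
im=vision.get_image("scene"); cv2.imwrite("pics/s5.png",im)
cv2.imwrite("pics/c5.png",cv2.resize(im[200:350,190:350],(640,600),interpolation=cv2.INTER_CUBIC))
E
```

```text
clock: 18.95
position: [0.4327, -0.1996, 0.0673]
ee_rot: [0.0, 0.518, 0.855, 0.0]
contact_force: [0.7, 2.3, 5.6]
width: 0.0154
gripper_force: 41.4
t 18.95 pos [ 0.4327 -0.1996  0.0673] shift [-0.1 -0.3  0.3] yaw 27.58 tilt [0.0004 0.    ] w 0.0154 f [0.7 2.3 5.6] mz [ 0.3   0.15 -0.01] q [-0.58  0.29  1.95  0.    0.9  -1.06] turn -0.01
clock: 20.32
position: [0.4329, -0.1995, 0.0673]
ee_rot: [0.0, 0.685, 0.729, 0.0]
contact_force: [0.3, 3.0, 6.8]
width: 0.0155
gripper_force: 41.4
t 20.32 pos [ 0.4329 -0.1995  0.0673] shift [-0.3 -0.5  0.3] yaw 3.57 tilt [0.0008 0.0002] w 0.0155 f [0.3 3.  6.8] mz [ 0.47  0.06 -0.02] q [-0.58  0.29  1.95  0.    0.9  -0.64] turn -0.01
```

View pics/c5.png

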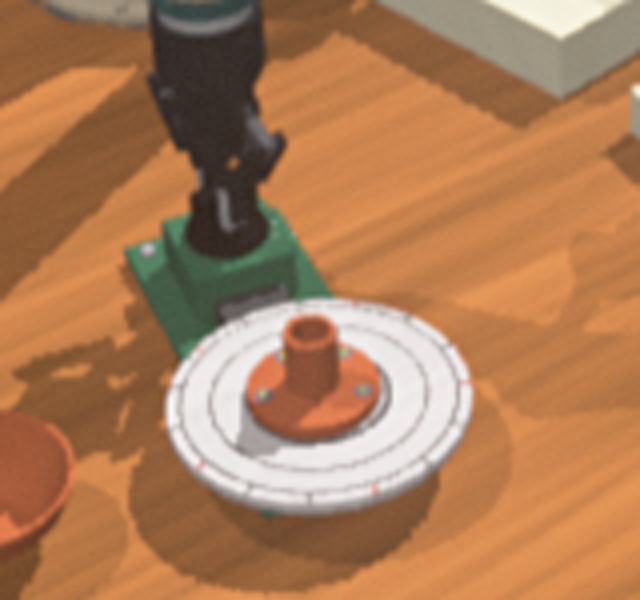

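The wheel and holder turned with the knob, and the holder is upright at crop px (314,385). The tool turned 72.05° with the bar still gripped and almost no residual torque, so the knob is at the third stop. Handing in.

```bash
python3 -c "
from rig import manip; print(manip.sign_off())"
```

```text
the job is handed in; nothing more can be done
None
```

I set the candle holder down upright on the turntable, about 2–3 mm off centre and inside the ring, then turned the knob clockwise 72° to the third stop, counted by angle, and handed the job in at about 20 s, still gripping it.

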